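# Change the circuit board in a sloping spring clamp

### The arm

A 6-joint arm with a two-finger parallel gripper is mounted at the origin on a cart in front of the work surface, level with it; the furniture and walls round the work are solid. World frame = base frame: x ahead of the robot, y to its left, z up, the work surface at z = 0. Lengths are in mm, angles in rad, forces in N, time in s.
With the tool pointing down it reaches from about 350 to 975 mm from the base axis. Payload 7.1 kg.
Tool frame: the origin (TCP) lies between the finger pads; the fingertips stand 19 mm ahead of it and the grasp point (between the pads) is the TCP (ctrl.tcp_to_tips is the distance from the TCP to the fingertips, in mm); z points along the fingers, y is the line along which they close (so a half turn about z gives the same grasp; the last joint's range is limited). The gripper opens to 88 mm and grips with 3 to 60 N. Pads are 20 mm wide; open, the fingers measure 115 mm over their backs; the gripper's body (75 mm by 178 mm) begins 61 mm behind the grasp point.
Start: joints at [-1.143, 0.423, 1.63, -0, 1.089, -0.019], TCP at [270.066, -563.622, 241.675] pointing down, gripper open.
Joint ranges: [-3, 3], [-0.9, 2.11], [0.09, 2.58], [-1.31, 4.45], [0.11, 2.69], [-2.54, 2.54]. Speed limits (rad/s): [2.39, 2.39, 3.01, 3.14, 3.14, 3.14].

### API

Orientations are given as a rotation vector (axis times angle).
In Python, from workcell import status, optics, ctrl gives the robot as it stands. The module is installed in compiled form; this text tells all that it offers.
- The arm moves only by the shell command python3 -m inch 'ROWS'. ROWS is JSON, a list that holds one entry, the list of rows, each a list of 7 numbers: the shift along the tool's x, y, z in mm, then the turn, a rotation vector about the tool's x, y, z in rad, then the opening in per cent of the stroke, from 0 (shut) to 100 (fully open). A call has 1 to 20 rows; each row is the pose to reach, as a shift and turn from the pose commanded when the call began, along the tool's axes at that moment; what a row does not reach only later rows make up. A row lasts 1/10 s, in which the tool goes at most 50 mm and 8.59 degrees, less where a joint would pass 70% of its speed; a pose out of reach is approached as far as the arm can. A call with a gripper value outside its range is refused whole. The fingers move at their own pace and stop on an object; the grip force is fixed at half the most. Time passes only in rows, so rows that repeat a pose let the fingers close. It gives the time, the measured TCP pose, the force, the opening and the grip force at its end, in the units of the state.
- status.get_obs(): the state, without advancing time (a new reading comes with each control period).
- optics.get_image(name): name is "scene" or "top"; returns a dict with "frame" (400x640x3 uint8, red, green, blue), "fx", "fy", "cx", "cy" (pixels), "k1" (the pictures are not rectified: a ray, as slopes to the right and down, at radius r is drawn at 1 + k1 r^2 times it, then the intrinsics apply), "rvec" (rotation vector, rad) and "tvec" (3), from world to camera coordinates, as OpenCV has them. Camera axes: x right, y down, z forward; pixel columns grow to the right and rows downward; lengths in mm; the calibration is good to about 2 mm. A picture is of the moment at which its call begins. There is no depth.
- ctrl.close_job(): hands the job in; it is judged then, once.
The state is a dict: "t": time; "qpos": joint angles; "qvel": joint speeds; "joint_torque": joint torques, N m; "ee_pos": TCP position; "orientation": TCP orientation; "ft_force": force on the tool from outside, world axes, zero at the start; "moment": the same for the moment, N m; "width": finger opening in mm; "grasp_force": force on a finger pad.
Only numpy, scipy, OpenCV 4.12 (cv2) and the standard library are available. Lean on these libraries where they do the work, as an engineer would, in place of code of your own. Each camera call takes 0.05 s, during which the arm holds its last target. There are 200 camera calls.

### The job

Change over the circuit board in the sloping spring clamp: take the finished board out of the clamp and stand it in the empty bin, leaning back with its heat sink up just as the other board leans in its own bin, then clamp that other board in the clamp, heat sink outwards and about centred, both long edges home in the two grooved rails. The clamp is worked with the board itself, out and in: its upper edge pushes the spring rail up the slope until the lower edge can swing over the lip of the fixed rail, and the spring then closes on it. Set the boards down without dropping them, and leave the soap bottle, marker and hex key where they are.

Things in the scene. Friction and masses are not known exactly. Their poses are not given: they have to be found in the camera images.
- clamp: Sloping board clamp, a stand fixed to the bench, origin at the middle of its underside: 150 x 186 mm base, two aluminium side bars sloping up at 35 deg (inner faces at y = +-83 mm), black lower rail fixed between them, black upper rail that slides on the slope, cross bar with two spring barrels at the top, highest part 200 mm above the bench. Its front (-x) faces the robot.
- seat (a point): Where the centre of a board's heat sink is when the board is clamped; stays put as the upper rail moves. x points up the slope (35 deg above level, away from the robot), y level along the rails, z square out of the board's face. The middle of the board's thickness is 19.1 mm below it (-z). Any place along y within 12 mm is fine.
- lower_rail: Fixed lower rail. Origin: middle of the clamped board (mid-thickness), 19.1 mm below the seat; axes as the seat's. Both rails have a V groove along y facing the other rail, 7 mm deep, 14 mm wide at the mouth, 45 deg flanks, centred on z = 0; the rails stand 10 mm to either side of z = 0. The lower mouth and its lip are at x = -39.6 mm; a clamped board's edges lie 5.4 mm inside the mouths.
- upper_rail (a joint): Travel of the spring-loaded upper rail up the slope, m: 0 with a board clamped (groove's mouth then at x = 39.6 mm of the lower rail's frame), -0.008 at its lower stop when empty, at most 0.016. The spring presses it down the slope with about 5 N at 0, 0.2 N more per mm. A board must rise 6 mm from its clamped place for its lower edge to clear the lower lip; 10 mm is comfortable.
- old_board_sink (a point): Heat sink's centre of the finished board, in the clamp at the start. Both boards alike: 90 (x, across the rails) x 120 (y) x 3.2 mm green board, 0.1 to 0.2 kg, with an upright finned aluminium heat sink in mid-face, 44 (x) x 30 (y) x 35 mm tall, to be gripped across y. This point is 17.5 mm above the face, z points out of it. Other parts stand up to 12 mm, none at |x| < 20 mm beside the sink.
- new_board_sink (a point): Heat sink's centre of the other board, which leans in one of the bins at the start: lower long edge behind the front lip, upper long edge against the back wall, its face 23 deg from level, turned up and to the front. Same make and axes as the finished board; x points up the lean.
- bin_a: Bin in which the other board leans at the start; fixed, black, origin at the middle of its underside. Inside 84 (x, front to back) x 140 mm (y), floor 20 mm above the underside, walls 3 mm; front lip (-x, towards the robot) 53 mm high, back wall 106 mm, sides sloping up between. A leaning board's heat sink centre is 7 mm in front of the bin's middle and 57 mm above its underside.
- bin_b: Empty bin of the same make, fixed likewise, same origin and axes; the finished board goes here and comes to lean in the same way (23 deg from level).
- soap_bottle: White hand-wash bottle with a pump, 71 x 112 x 226 mm, standing; origin at the middle of its foot. Bystander.
- pen: Grey felt marker with black cap, lying, 125 x 12 x 13 mm; origin at the middle of its underside. Bystander.
- hexkey: Steel hex key lying flat, 83 x 30 x 7 mm; origin at the middle of its underside. Bystander.

How it is judged (in metres and radians):
On the way, in this order (a step that is already met when the one before it is completed fails the run):
1. the finished board is out of the clamp (distance between old_board_sink and seat above 0.06 m), for 0.1 s.
2. the finished board leans in the empty bin, let go (x of old_board_sink in the frame of bin_b between -0.03 and 0.02 m and y of old_board_sink in the frame of bin_b between -0.014 and 0.014 m and z of old_board_sink in the frame of bin_b between 0.045 and 0.082 m and angle between old_board_sink's own z axis and vertical between 0.3 and 0.85 rad and angle between the y axis of old_board_sink and the y axis of bin_b, either way round below 0.2 rad and contact force between the fingers and old_board below 0.1 N), for 0.2 s.
At the end, for the whole second after the job is handed in: New board in both grooves: heat sink within 3 mm of the seat in x and z, 15 mm in y, square within 0.06 rad, upper rail within 2 mm of its clamped place. Finished board leaning in its bin, heat sink centre -30 to 20 mm in x, within 14 mm in y, 45 to 82 mm high. Both let go, at rest (all of step 2 and x of new_board_sink in the frame of seat between -0.003 and 0.003 m and y of new_board_sink in the frame of seat between -0.015 and 0.015 m and z of new_board_sink in the frame of seat between -0.003 and 0.003 m and angle between the z axis of new_board_sink and the z axis of seat, either way round below 0.06 rad and angle between the y axis of new_board_sink and the y axis of seat, either way round below 0.08 rad and angle between new_board_sink's own z axis and vertical below 0.8 rad and value of joint upper_rail between -0.002 and 0.002 m and linear speed of each of new_board, old_board below 0.02 m/s and contact force between the fingers and new_board below 0.1 N); the robot touches nothing.
It fails at once if a board is dropped: it moves faster than 0.6 m/s while the fingers do not hold it ((linear speed of old_board above 0.6 m/s and contact force between the fingers and old_board below 0.05 N) or (linear speed of new_board above 0.6 m/s and contact force between the fingers and new_board below 0.05 N)).
It fails at once if the soap bottle is shifted more than 20 mm or knocked over (distance of soap_bottle from where it was at the start of the episode above 0.02 m or angle between soap_bottle's own z axis and vertical above 0.3 rad).
It fails at once if the marker or the hex key is shifted more than 20 mm (distance of any of pen, hexkey from where it was at the start of the episode above 0.02 m).
It also fails if it takes over 61 s, if anything falls off the work surface, if the arm or the gripper's body presses on something with over 40 N, if the wrist force passes 120 N, or if a joint passes its speed limit or range.

## Working session

There is one attempt and no reset: what is moved stays moved. The work goes in short steps, Python scripts to look and compute and a shell command to move; the robot and the scene stay as the last step left them, time stands still between calls to the robot, and variables do not carry over. Pictures are saved under pics/ and viewed, at most 10 in all, crops included, and the job is handed in when it is done.

```bash
mkdir -p pics; python3 - <<'E'
from workcell import status, optics, ctrl
import cv2, numpy as np
for n in ("scene","top"):
    d=optics.get_image(n); cv2.imwrite(f"pics/{n}0.png",cv2.cvtColor(d["frame"],cv2.COLOR_RGB2BGR))
    R=cv2.Rodrigues(np.array(d["rvec"],float))[0]
    print(n,d["fx"],d["fy"],d["cx"],d["cy"],d["k1"],-R.T@np.array(d["tvec"]).ravel(),R.round(3).tolist())
print(status.get_obs(), ctrl.tcp_to_tips)
E
```

```text
scene 387.92595837057297 387.92595837057297 316.57642475440775 196.12771919530604 0.013196815538771126 [183.99909261 542.39932889 596.63899147] [[-0.892, -0.453, -0.002], [-0.233, 0.464, -0.855], [0.388, -0.762, -0.519]]
top 441.58469514423774 441.58469514423774 317.3338316424783 208.56612941662166 -0.07829514862102394 [ 439.98880476 -151.94806866 1209.22965932] [[0.019, -1.0, -0.01], [-0.995, -0.018, -0.099], [0.099, 0.012, -0.995]]
{'t': 0.1, 'qpos': array([-1.14298956e+00,  4.23767436e-01,  1.63057547e+00,  1.16273215e-06,
        1.08859136e+00, -1.89852113e-02]), 'qvel': array([ 0.00109509, -0.00041367, -0.00300181,  0.00060032,  0.00227917,
       -0.00042594]), 'joint_torque': array([ 3.66075719e-04, -5.45615137e+01, -2.74323463e+01,  6.44714828e-02,
        1.88050914e-02, -2.82937799e-05]), 'ee_pos': array([ 269.88937471, -563.21873867,  240.99249705]), 'orientation': array([-3.06224524e+00, -6.95704361e-01,  4.26021813e-04]), 'ft_force': array([ 0.14196121, -0.4993577 ,  0.39009646]), 'moment': array([ 0.01759625, -0.00929471,  0.0214926 ]), 'grasp_force': 0.0, 'width': 87.96186715609628} 19.0
```

View pics/scene0.png

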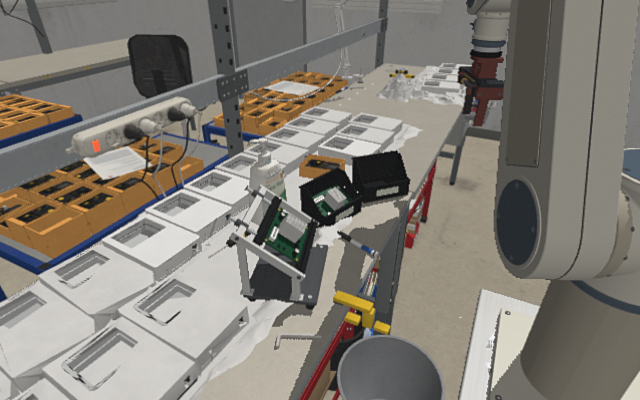

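View pics/top0.png

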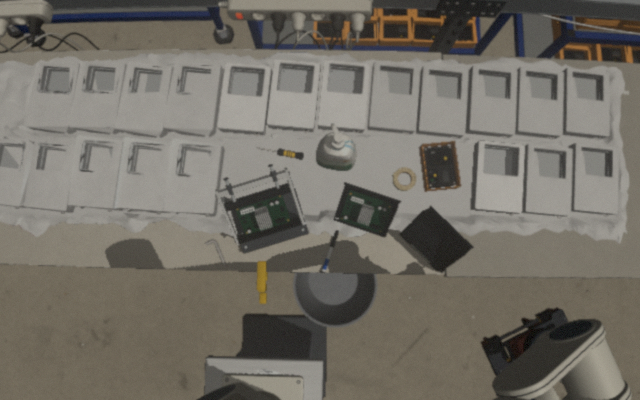

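The top view shows the clamp at about (263,215), bin A with the other board at (366,210), empty bin B at (435,238), the pen at (330,255), and the bottle at (337,150). I'll enlarge both views.

```bash
python3 - <<'E'
import cv2
a=cv2.imread("pics/top0.png")[165:280,210:475]
cv2.imwrite("pics/topc.png",cv2.convertScaleAbs(cv2.resize(a,None,fx=3,fy=3,interpolation=cv2.INTER_CUBIC),alpha=1.5))
a=cv2.imread("pics/scene0.png")[140:310,225:415]
cv2.imwrite("pics/scenec.png",cv2.convertScaleAbs(cv2.resize(a,None,fx=3.5,fy=3.5,interpolation=cv2.INTER_CUBIC),alpha=1.5))
E
```

```text
(no output)
```

View pics/topc.png

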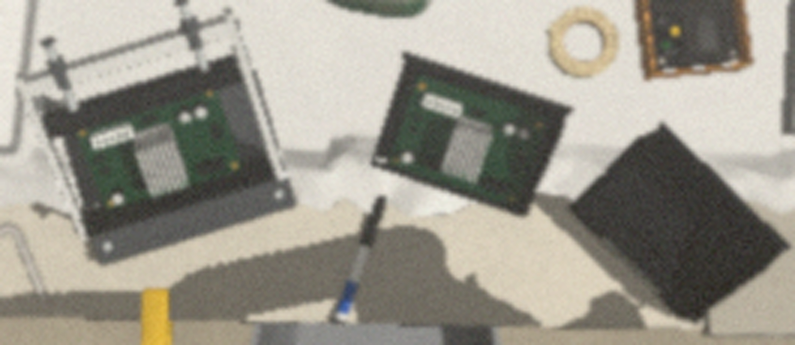

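View pics/scenec.png

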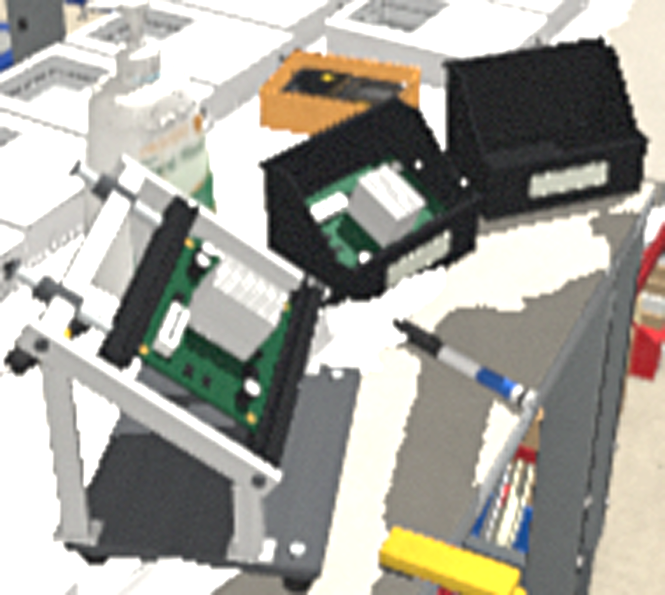

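The crops show the clamp sink at about (263,219) in the top frame and (292,230) in the scene frame. I'll fit poses to picked corners and overlay wireframes to check them.

View pics/ov1.png

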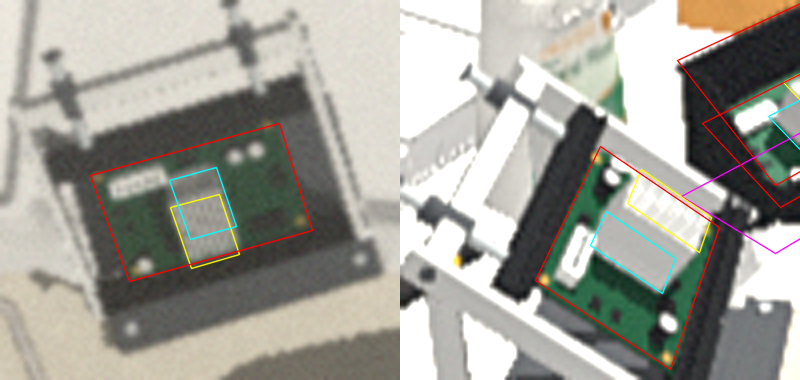

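The clamp wireframe fits well. One bin A pick looks hidden by the clamp, so I'll drop it, refit, and overlay the bins.

```bash
sed -i 's/,("scene",\[-45,73,0\],sc(333,300))//' fit.py; sed -i 's/^a=.*/a=np.hstack([draw("top",325,175,475,285,2.66),draw("scene",290,140,410,228,3.33)])/; s/^cv2.imwrite/H=1\ncv2.imwrite/' ov.py; sed -i 's/a=np.hstack(\[\(.*\),\(draw("scene.*)\)\])/u,w=\1,\2; k=min(len(u),len(w)); a=np.hstack([u[:k],w[:k]])/' ov.py; python3 fit.py && K=2 python3 ov.py
```

```text
[ 5.50260e+02 -2.62876e+02 -3.18000e-01] rms 1.68
[0.3 1.3 0.2 1.7 1.7 1.5 2.6 4.9]
[ 476.636 -444.451   -0.762] rms 1.14
[0.3 0.9 0.7 1.8 1.4 1.8 1.6 1.6 1.3]
[ 5.19346e+02 -7.68300e+00  1.32411e+02  2.87000e-01] rms 1.05
[0.1 1.4 2.3 1.1 0.7 2.  0.8 0.6 2.1 0.6]
```

View pics/ov2.png

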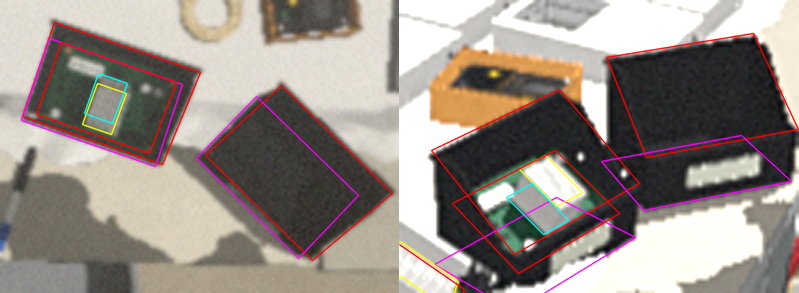

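Bins A and B and the leaning board fit to within about a pixel. Next I'll work out the seat's y from the base corners and compute the first move.

```bash
cat >> h.py <<'E'
def ray(d,uv):
    K=np.array([[d["fx"],0,d["cx"]],[0,d["fx"],d["cy"]],[0,0,1]]); s=cv2.undistortPoints(np.array([[uv]],float),K,np.array([d["k1"],0,0,0,0]))[0,0]
    R=cv2.Rodrigues(np.array(d["rvec"],float))[0]; return -R.T@np.array(d["tvec"]).ravel(), R.T@np.r_[s,1]
def atz(d,uv,z): c,r=ray(d,uv); return c+r*(z-c[2])/r[2]
def tool(M,off=(0,0,0),rot=0): # tcp pose gripping board frame M: tool x=board x, y=-y, z=-z ; rot about board y
    G=M.copy(); G[:3,3]=ap(M,off)[0]; G[:3,:3]=M[:3,:3]@Ro.from_euler('y',rot).as_matrix()@np.diag([1,-1,-1.]); return G
def rel(G):
    s=status.get_obs(); R=Ro.from_rotvec(s["orientation"]); d=R.inv().apply(G[:3,3]-s["ee_pos"]); r=(R.inv()*Ro.from_matrix(G[:3,:3])).as_rotvec()
    print("t %.2f"%s["t"],"shift",d.round(1),"turn",r.round(3),"w %.1f F %.1f"%(s["width"],s["grasp_force"]),s["ft_force"].round(1)); return d,r
if os.path.exists('fit.pkl'):
    A,B,O=pickle.load(open('fit.pkl','rb'))
    MA=T([A[0],A[1],0],A[2]); MB=T([B[0],B[1],0],B[2]); MO=T(O[:3],O[3],np.radians(35))
    L=T([-7,0,57],0,np.radians(23)); NA=MA@L; NB=MB@L
E
python3 - <<'E'
from h import *
C=pickle.load(open('cams.pkl','rb'))
p=[atz(C["top"],(213+x/4-.5,165+y/4-.5),8) for x,y in((122,352),(380,270))]
print(p, np.linalg.norm(p[0]-p[1]))
m=(p[0]+p[1])/2; dd=p[0]-p[1]; print("yaw",np.arctan2(-dd[0],dd[1]))
ey=np.array([-np.sin(O[3]),np.cos(O[3]),0]); print("sink y rel base mid",(O[:3]-m)@ey)
rel(tool(MO,(0,0,80)))
E
```

```text
[array([435.79347677,  62.38911673,   8.        ]), array([ 494.91829476, -111.95266995,    8.        ])] 184.0945482241489
yaw 0.3269599315918022
sink y rel base mid 1.092784446947603
t 0.20 shift [ 419.7 -400.6   43.6] turn [-0.05   0.61   0.154] w 87.7 F 0.0 [-0.6 -0.1 -0.4]
```

```bash
python3 -m inch '[[[420,-400,0,0,0.61,0.15,100],[420,-400,0,0,0.61,0.15,100],[420,-400,0,0,0.61,0.15,100],[420,-400,0,0,0.61,0.15,100],[420,-400,0,0,0.61,0.15,100],[420,-400,0,0,0.61,0.15,100],[420,-400,0,0,0.61,0.15,100],[420,-400,0,0,0.61,0.15,100],[420,-400,0,0,0.61,0.15,100],[420,-400,0,0,0.61,0.15,100],[420,-400,0,0,0.61,0.15,100],[420,-400,0,0,0.61,0.15,100],[420,-400,0,0,0.61,0.15,100],[420,-400,0,0,0.61,0.15,100],[420,-400,0,0,0.61,0.15,100],[420,-400,0,0,0.61,0.15,100]]]'; python3 - <<'E'
from h import *
O[3]=.30
rel(tool(T(O[:3],O[3],np.radians(35)),(0,0,60)))
E
```

```text
t: 1.8
ee_pos: [475.9, -22.7, 241.6]
orientation: [-2.847, -0.415, -0.882]
ft_force: [-0.3, 0.2, 0.2]
width: 87.9
grasp_force: 0.0
t 1.80 shift [-24.8   1.2  55.9] turn [-0.038  0.003 -0.022] w 87.9 F 0.0 [-0.3  0.2  0.2]
```

```bash
python3 -m inch '[[[-25,1,56,-0.038,0.003,-0.022,100],[-25,1,56,-0.038,0.003,-0.022,100],[-25,1,56,-0.038,0.003,-0.022,100],[-25,1,56,-0.038,0.003,-0.022,70],[-25,1,56,-0.038,0.003,-0.022,70]]]'; python3 - <<'E'
from h import *
O[3]=.30
M=T(O[:3],O[3],np.radians(35))
rel(tool(M,(0,0,4)))
f=[]
for n,(x0,y0) in {"top":(210,150),"scene":(235,150)}.items():
    d=cam(n); im=cv2.cvtColor(d["frame"],cv2.COLOR_RGB2BGR)[y0:y0+110,x0:x0+100]
    f.append(cv2.convertScaleAbs(cv2.resize(im,None,fx=4,fy=4,interpolation=cv2.INTER_CUBIC),alpha=1.5))
cv2.imwrite("pics/pre.png",np.hstack(f))
E
```

```text
t: 2.3
ee_pos: [486.9, -17.0, 182.4]
orientation: [-2.879, -0.437, -0.909]
ft_force: [0.3, 0.2, -0.4]
width: 75.1
grasp_force: 0.0
t 2.30 shift [-1.1  0.8 56.3] turn [-0.001 -0.001  0.001] w 75.1 F 0.0 [ 0.3  0.2 -0.4]
```

View pics/pre.png

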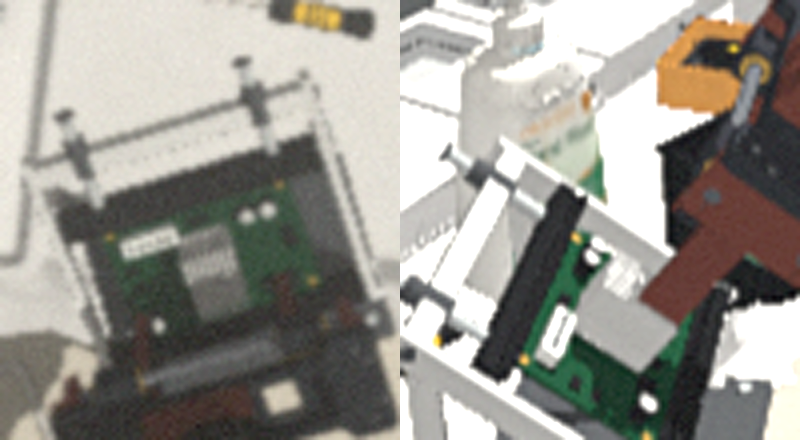

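Fingers straddle the sink symmetrically: in the top panel the finger tips are at (145,330) and (285,295) with the sink between them. I'll descend and grip.

```bash
python3 -m inch '[[[-1,0.8,40,0,0,0,70],[-1,0.8,53,0,0,0,70],[-1,0.8,54,0,0,0,70],[-1,0.8,55,0,0,0,70],[-1,0.8,55,0,0,0,70]]]'
```

```text
t: 2.9
ee_pos: [515.9, -8.0, 136.8]
orientation: [-2.879, -0.439, -0.909]
ft_force: [-0.2, -0.1, -0.3]
width: 61.8
grasp_force: 0.0
```

```bash
for z in 1.5 1.5; do python3 -m inch "[[[0,0,1.5,0,0,0,70],[0,0,1.5,0,0,0,70]]]" | grep -E 'pos|force'; done
```

```text
ee_pos: [516.9, -7.9, 135.4]
ft_force: [0.0, 0.7, 0.6]
grasp_force: 0.0
ee_pos: [517.7, -7.5, 133.6]
ft_force: [0.2, 0.3, -0.4]
grasp_force: 0.0
```

```bash
python3 -m inch '[[[0,0,0,0,0,0,20],[0,0,0,0,0,0,20],[0,0,0,0,0,0,20],[0,0,0,0,0,0,20],[0,0,0,0,0,0,20],[0,0,0,0,0,0,20]]]'; python3 - <<'E'
from h import *
O[3]=.30
rel(tool(T(O[:3],O[3],np.radians(35)),(0,0,0)))
print(status.get_obs()["moment"])
E
```

```text
t: 3.9
ee_pos: [517.8, -7.8, 133.3]
orientation: [-2.88, -0.438, -0.908]
ft_force: [-0.1, -4.1, -0.9]
width: 30.1
grasp_force: 29.9
t 3.90 shift [0.8 0.3 1.7] turn [-0.001  0.     0.002] w 30.1 F 29.9 [-0.1 -4.1 -0.9]
[-0.54436664  0.27595979 -0.03268705]
```

```bash
python3 -m inch '[[[3,0,0,0,0,0,20],[6,0,0,0,0,0,20],[10,0,0,0,0,0,20],[10,0,0,0,0,0,20]]]'; python3 - <<'E'
from h import *
s=status.get_obs(); print("tool force",Ro.from_rotvec(s["orientation"]).inv().apply(s["ft_force"]),Ro.from_rotvec(s["orientation"]).inv().apply(s["moment"]))
E
```

```text
t: 4.3
ee_pos: [523.8, -5.5, 138.1]
orientation: [-2.882, -0.437, -0.903]
ft_force: [-6.5, -5.6, -1.3]
width: 30.0
grasp_force: 29.9
tool force [-7.19960268  3.46788485 -3.37559495] [-0.49885668 -1.36463343 -0.01982631]
```

```bash
python3 -m inch '[[[2.3,0,-4.4,0,-0.1,0,20],[5.1,0,-8.6,0,-0.2,0,20],[8.3,0,-12.5,0,-0.3,0,20],[9.9,0,-14.1,0,-0.35,0,20],[9.9,0,-14.1,0,-0.35,0,20]]]'; python3 - <<'E'
from h import *
s=status.get_obs(); print("tool force",Ro.from_rotvec(s["orientation"]).inv().apply(s["ft_force"]),Ro.from_rotvec(s["orientation"]).inv().apply(s["moment"]))
f=[]
for n,(x0,y0) in {"top":(210,150),"scene":(235,150)}.items():
    d=cam(n); im=cv2.cvtColor(d["frame"],cv2.COLOR_RGB2BGR)[y0:y0+110,x0:x0+100]
    f.append(cv2.convertScaleAbs(cv2.resize(im,None,fx=4,fy=4,interpolation=cv2.INTER_CUBIC),alpha=1.5))
cv2.imwrite("pics/sw.png",np.hstack(f))
E
```

```text
t: 4.8
ee_pos: [522.8, 8.6, 150.1]
orientation: [-2.92, -0.476, -0.602]
ft_force: [-6.1, 4.1, -6.3]
width: 30.2
grasp_force: 30.0
tool force [-6.76662712 -5.49723589  4.28204507] [ 0.39538566 -1.7924418  -0.06639814]
```

View pics/sw.png

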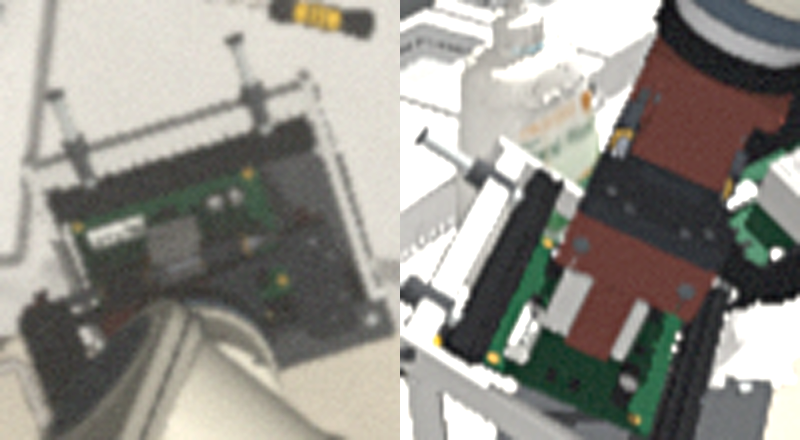

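The board's lower edge has swung out over the lip, and the rail is up. The tool is 14 mm off to +y, so I'll let it settle and check.

```bash
python3 -m inch '[[[0,0,0,0,0,0,20],[0,0,0,0,0,0,20],[0,0,0,0,0,0,20]]]'; python3 - <<'E'
from h import *
s=status.get_obs(); print(s["qpos"],s["qvel"].round(3)); M=T([O[0],O[1],O[2]],.30,np.radians(35))
print(np.linalg.inv(M)@np.r_[s["ee_pos"],1], Ro.from_matrix(M[:3,:3].T@Ro.from_rotvec(s["orientation"]).as_matrix()@np.diag([1,-1,-1])).as_rotvec())
E
```

```text
t: 5.2
ee_pos: [523.6, 8.7, 150.3]
orientation: [-2.919, -0.477, -0.608]
ft_force: [-5.0, -7.5, -5.4]
width: 30.0
grasp_force: 30.0
[-0.13383128  0.32841905  2.15120412  0.66616158  0.37948345  0.52450711] [ 0.     0.001  0.002  0.003 -0.     0.001]
[17.51774218 14.36145037  9.58558724  1.        ] [0.06510253 0.19166002 0.00391145]
```

The move lagged because the joint speed limit bites near the wrist singularity. I'll continue to the intended pose with more rows.

```bash
cat >> h.py <<'E'
MC=T(O[:3],.30,np.radians(35))
def inM(M):
    s=status.get_obs(); print("inM",(np.linalg.inv(M)@np.r_[s["ee_pos"],1])[:3].round(1), Ro.from_matrix(M[:3,:3].T@Ro.from_rotvec(s["orientation"]).as_matrix()@np.diag([1,-1,-1])).as_rotvec().round(3),"q",s["qpos"].round(2))
E
python3 - <<'E'
from h import *
rel(tool(MC,(19,0,16),.35))
E
```

```text
t 5.20 shift [ 0.1 13.9 -7.5] turn [-0.063 -0.158  0.015] w 30.0 F 30.0 [-5.  -7.5 -5.4]
```

```bash
python3 -m inch '[[[0,14,-7.5,-0.063,-0.158,0.015,20],[0,14,-7.5,-0.063,-0.158,0.015,20],[0,14,-7.5,-0.063,-0.158,0.015,20],[0,14,-7.5,-0.063,-0.158,0.015,20],[0,14,-7.5,-0.063,-0.158,0.015,20],[0,14,-7.5,-0.063,-0.158,0.015,20]]]'; python3 - <<'E'
from h import *
inM(MC); rel(tool(MC,(-20,0,35),.35))
E
```

```text
t: 5.8
ee_pos: [523.9, -5.1, 156.2]
orientation: [-3.04, -0.464, -0.393]
ft_force: [-7.8, -3.9, -0.7]
width: 29.8
grasp_force: 30.0
inM [17.9  1.2 16.6] [0.003 0.353 0.002] q [-0.09  0.33  2.07  0.2   0.52  1.02]
t 5.80 shift [-41.9   1.   -4.2] turn [-0.003  0.003  0.002] w 29.8 F 30.0 [-7.8 -3.9 -0.7]
```

```bash
python3 -m inch '[[[-10,0,-1,0,0,0,20],[-20,0,-2,0,0,0,20],[-30,0,-3,0,0,0,20],[-42,0,-5,0,0,0,20],[-42,0,-40,0,0,0,20],[-42,0,-80,0,0,0,20],[-42,0,-80,0,0,0,20]]]'; python3 - <<'E'
from h import *
inM(MC); print(B); rel(tool(NB,(0,0,90)));  inM(NB)
E
```

```text
t: 6.5
ee_pos: [470.3, -24.5, 228.7]
orientation: [-3.042, -0.46, -0.418]
ft_force: [0.4, 0.1, -2.0]
width: 30.0
grasp_force: 30.0
inM [ 12.7  -1.6 108.6] [-0.004  0.339  0.002] q [-0.15  0.12  2.12  0.19  0.66  0.99]
[ 476.63552847 -444.45122689   -0.7616956 ]
t 6.50 shift [-157.7  365.9   49.7] turn [-0.348  0.115  1.004] w 30.0 F 30.0 [ 0.4  0.1 -2. ]
inM [-197.5  299.5  270.3] [0.348 0.115 1.004] q [-0.15  0.12  2.12  0.19  0.66  0.99]
```

```bash
python3 - <<'E'
from h import *
rel(tool(NB,(0,0,130),-.2))
E
```

```text
t 6.50 shift [-155.1  352.4   12.1] turn [-0.448  0.295  0.967] w 30.0 F 30.0 [ 0.4  0.1 -2. ]
```

```bash
python3 -m inch '[[[-155,352,12,-0.448,0.295,0.967,20],[-155,352,12,-0.448,0.295,0.967,20],[-155,352,12,-0.448,0.295,0.967,20],[-155,352,12,-0.448,0.295,0.967,20],[-155,352,12,-0.448,0.295,0.967,20],[-155,352,12,-0.448,0.295,0.967,20],[-155,352,12,-0.448,0.295,0.967,20],[-155,352,12,-0.448,0.295,0.967,20],[-155,352,12,-0.448,0.295,0.967,20],[-155,352,12,-0.448,0.295,0.967,20],[-155,352,12,-0.448,0.295,0.967,20],[-155,352,12,-0.448,0.295,0.967,20],[-155,352,12,-0.448,0.295,0.967,20],[-155,352,12,-0.448,0.295,0.967,20]]]'; python3 - <<'E'
from h import *
inM(NB); s=status.get_obs()
H=np.eye(4); H[:3,:3]=Ro.from_rotvec(s["orientation"]).as_matrix(); H[:3,3]=s["ee_pos"]
f=[]
for n,(x0,y0) in {"top":(360,180),"scene":(320,90)}.items():
    d=cam(n); im=cv2.cvtColor(d["frame"],cv2.COLOR_RGB2BGR)[y0:y0+120,x0:x0+100]
    im=cv2.convertScaleAbs(cv2.resize(im,None,fx=4,fy=4,interpolation=cv2.INTER_CUBIC),alpha=1.5)
    for P in (box(-22,22,-15,15,-15.5),box(-45,45,-60,60,19.5)): # tool frame: sink centre 2mm ahead
        q=((proj(d,ap(H,P))-[x0,y0]+.5)*4).astype(int); cv2.polylines(im,[q.reshape(-1,1,2)],True,(0,0,255),1,cv2.LINE_AA)
    f.append(im)
cv2.imwrite("pics/hand.png",np.hstack(f))
E
```

```text
t: 7.9
ee_pos: [435.1, -404.2, 179.0]
orientation: [2.617, -1.042, 0.782]
ft_force: [-0.3, -0.3, -1.4]
width: 29.9
grasp_force: 30.0
inM [  0.9   0.4 132.1] [-0.004 -0.182  0.005] q [-0.77  0.33  2.12  0.    0.11  1.55]
```

View pics/hand.png

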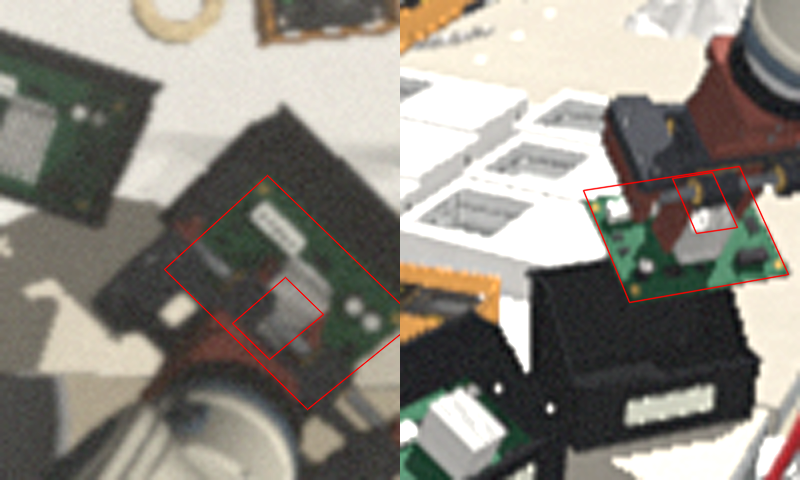

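The board sits in the hand as predicted, with the red outline on the board edges in both panels. Now I'll lower it into bin B.

```bash
python3 - <<'E'
from h import *
rel(tool(MB@T([-12,0,95],0,.576))); rel(tool(MB@T([-12,0,68],0,.576)));
E
```

```text
t 8.00 shift [-8.1 -0.2 95.2] turn [ 0.004 -0.007  0.005] w 29.7 F 30.0 [ 0.7  0.  -1.3]
t 8.00 shift [-23.   -0.3 117.8] turn [ 0.004 -0.007  0.005] w 29.7 F 30.0 [ 0.7  0.  -1.3]
```

```bash
python3 -m inch '[[[6,0,40,0,0,0,20],[6,0,74,0,0,0,20],[6,0,74,0,0,0,20],[-1,0,85,0,0,0,20],[-8,0,95,0.004,0,0.005,20],[-15,0,106,0.004,0,0.005,20],[-20,0,113,0.004,0,0.005,20],[-23,0,118,0.004,-0.007,0.005,20],[-23,0,118,0.004,-0.007,0.005,20],[-23,0,118,0.004,-0.007,0.005,20]]]'; python3 - <<'E'
from h import *
inM(MB);rel(tool(MB@T([-12,0,68],0,.576)));rel(tool(MB@T([-8.9,0,61],0,.47)))
E
```

```text
t: 9.0
ee_pos: [477.4, -452.2, 97.6]
orientation: [2.675, -1.065, 0.71]
ft_force: [-1.5, 2.8, 3.7]
width: 29.7
grasp_force: 41.9
inM [ 5.9 -5.  97.6] [ 0.015 -0.514  0.004] q [-0.79  0.56  1.97  0.26  0.11  1.28]
t 9.00 shift [-30.2  -4.8  17.1] turn [-0.015  0.062 -0.001] w 29.7 F 41.9 [-1.5  2.8  3.7]
t 9.00 shift [-30.9  -4.7  24.7] turn [-0.015 -0.044  0.   ] w 29.7 F 41.9 [-1.5  2.8  3.7]
```

The q5 limit (0.11) stops the tilt here, so the board's upper edge is touching the back wall. I'll back off and add a 0.12 rad sideways roll, which clears the singular zone.

```bash
cat >> h.py <<'E'
def roll(G,a): # about board x (=tool x)
    G=G.copy(); G[:3,:3]=G[:3,:3]@Ro.from_rotvec([a,0,0]).as_matrix(); return G
E
python3 - <<'E'
from h import *
rel(tool(MB@T([-15,0,125],0,.5)));rel(roll(tool(MB@T([-15,0,125],0,.5)),.14));rel(roll(tool(MB@T([-15,0,125],0,.6)),.14))
E
```

```text
t 9.00 shift [ -4.8  -5.5 -34. ] turn [-0.015 -0.014 -0.   ] w 29.7 F 41.9 [-1.5  2.8  3.7]
t 9.00 shift [ -4.8  -5.5 -34. ] turn [ 0.125 -0.014  0.001] w 29.7 F 41.9 [-1.5  2.8  3.7]
t 9.00 shift [ -4.8  -5.5 -34. ] turn [ 0.125  0.086 -0.007] w 29.7 F 41.9 [-1.5  2.8  3.7]
```

```bash
python3 -m inch '[[[-5,-2,-17,0,-0.014,0,20],[-5,-5.5,-34,0,-0.014,0,20],[-5,-5.5,-34,0.05,-0.014,0,20],[-5,-5.5,-34,0.1,-0.014,0,20],[-5,-5.5,-34,0.125,-0.014,0,20],[-5,-5.5,-34,0.125,0.02,0,20],[-5,-5.5,-34,0.125,0.06,-0.003,20],[-5,-5.5,-34,0.125,0.086,-0.007,20],[-5,-5.5,-34,0.125,0.086,-0.007,20],[-5,-5.5,-34,0.125,0.086,-0.007,20],[-5,-5.5,-34,0.125,0.086,-0.007,20],[-5,-5.5,-34,0.125,0.086,-0.007,20]]]'; python3 - <<'E'
from h import *
inM(MB);rel(roll(tool(MB@T([-12,0,68],0,.576)),.14));rel(roll(tool(MB@T([-12,0,100],0,.576)),.14))
E
```

```text
t: 10.2
ee_pos: [465.8, -434.3, 124.0]
orientation: [2.723, -1.022, 0.909]
ft_force: [0.1, 0.2, -1.3]
width: 29.9
grasp_force: 41.4
inM [-1.48e+01 -1.00e-01  1.24e+02] [ 0.136 -0.598  0.042] q [-0.86  0.5   2.05  1.53  0.19 -0.04]
t 10.20 shift [-29.2   6.5  47.4] turn [ 0.    -0.022  0.003] w 29.9 F 41.4 [ 0.1  0.2 -1.3]
t 10.20 shift [-11.2   2.9  21.3] turn [ 0.    -0.022  0.003] w 29.9 F 41.4 [ 0.1  0.2 -1.3]
```

```bash
python3 -m inch '[[[-4,1,7,0,0,0,20],[-8,2,14,0,-0.01,0,20],[-11,3,21,0,-0.022,0.003,20],[-15,4,27,0,-0.022,0.003,20],[-19,5,33,0,-0.022,0.003,20],[-23,6,39,0,-0.022,0.003,20],[-27,6,44,0,-0.022,0.003,20],[-27,6,44,0,-0.022,0.003,20],[-27,6,44,0,-0.022,0.003,20]]]'; python3 - <<'E'
from h import *
inM(MB);rel(tool(MB@T([-8.9,0,61],0,.47)))
f=[]
for n,(x0,y0) in {"top":(380,190),"scene":(330,110)}.items():
    d=cam(n); im=cv2.cvtColor(d["frame"],cv2.COLOR_RGB2BGR)[y0:y0+110,x0:x0+100]
    f.append(cv2.convertScaleAbs(cv2.resize(im,None,fx=4,fy=4,interpolation=cv2.INTER_CUBIC),alpha=1.8))
cv2.imwrite("pics/binb.png",np.hstack(f))
E
```

```text
t: 11.1
ee_pos: [471.9, -437.6, 75.5]
orientation: [2.736, -1.024, 0.894]
ft_force: [5.1, 2.8, 15.3]
width: 30.4
grasp_force: 33.4
inM [-8.1  1.7 75.5] [ 0.14  -0.584  0.044] q [-0.85  0.6   2.03  1.89  0.2  -0.41]
t 11.10 shift [-8.6  3.3 11.3] turn [-0.144 -0.115  0.01 ] w 30.4 F 33.4 [ 5.1  2.8 15.3]
```

Contact is 15 N up: the rolled board's lower corner has reached the floor. I'll undo the roll and tilt step by step while moving forward to the lip.

```bash
python3 - <<'E'
from h import *
rel(roll(tool(MB@T([-12,0,75],0,.57)),.10));rel(roll(tool(MB@T([-10.5,0,69],0,.52)),.05));
E
```

```text
t 11.20 shift [-3.5  1.4 -1.9] turn [-0.044 -0.015  0.004] w 30.2 F 33.3 [ 4.5  3.4 14.8]
t 11.20 shift [-5.5  2.2  3.9] turn [-0.094 -0.065  0.008] w 30.2 F 33.3 [ 4.5  3.4 14.8]
```

```bash
python3 -m inch '[[[-3.5,1.4,-2,-0.044,-0.015,0.004,20],[-3.5,1.4,-2,-0.044,-0.015,0.004,20],[-3.5,1.4,-2,-0.044,-0.015,0.004,20],[-4.5,1.8,1,-0.07,-0.04,0.006,20],[-5.5,2.2,2,-0.094,-0.065,0.008,20],[-5.5,2.2,2,-0.094,-0.065,0.008,20],[-5.5,2.2,2,-0.094,-0.065,0.008,20]]]'; python3 - <<'E'
from h import *
inM(MB);rel(tool(MB@T([-9.5,0,66],0,.48)));rel(tool(MB@T([-9,0,62],0,.45)))
s=status.get_obs();print(MB[:3,:3].T@s["ft_force"],s["moment"])
E
```

```text
t: 11.9
ee_pos: [464.0, -439.9, 72.2]
orientation: [2.726, -1.065, 0.736]
ft_force: [0.1, 0.0, -1.3]
width: 29.9
grasp_force: 31.6
inM [-12.3  -5.4  72.2] [ 0.067 -0.503  0.016] q [-0.82  0.59  2.    1.1   0.11  0.42]
t 11.90 shift [-0.6 -4.9  7.1] turn [-0.068 -0.023 -0.   ] w 29.9 F 31.6 [ 0.1  0.  -1.3]
t 11.90 shift [-2.1 -4.7 10.8] turn [-0.068 -0.053  0.001] w 29.9 F 31.6 [ 0.1  0.  -1.3]
[ 0.08581134  0.10012261 -1.25674752] [0.35245545 0.27245739 0.01629186]
```

```bash
python3 -m inch '[[[-0.5,-3,2,-0.04,-0.02,0,20],[-1,-5,5,-0.068,-0.03,0,20],[-1,-5,7,-0.068,-0.045,0,20],[-1.5,-5,9,-0.068,-0.053,0,20],[-1.5,-5,9,-0.068,-0.053,0,20],[-1.5,-5,9,-0.068,-0.053,0,20]]]'; python3 - <<'E'
from h import *
inM(MB);rel(tool(MB@T([-9,0,60],0,.43)))
s=status.get_obs();print(MB[:3,:3].T@s["ft_force"],s["moment"])
E
```

```text
t: 12.5
ee_pos: [470.7, -438.5, 64.7]
orientation: [2.701, -1.079, 0.621]
ft_force: [-3.7, 0.0, 8.5]
width: 29.9
grasp_force: 31.3
inM [-8.4  0.2 64.7] [-0.001 -0.453  0.001] q [-0.77  0.6   1.97  0.02  0.12  1.54]
t 12.50 shift [-2.6  0.2  4. ] turn [ 0.001 -0.023  0.002] w 29.9 F 31.3 [-3.7  0.   8.5]
[-2.65467717 -2.50992151  8.47741101] [ 0.01045149  0.40822639 -0.19158189]
```

```bash
python3 -m inch '[[[-2,0,0.5,0,-0.01,0,20],[-2.5,0,2,0,-0.015,0,20],[-2.6,0,3,0,-0.023,0,20],[-2.6,0,3,0,-0.023,0,20]]]'; python3 - <<'E'
from h import *
inM(MB)
s=status.get_obs();print(MB[:3,:3].T@s["ft_force"],s["moment"])
E
```

```text
t: 12.9
ee_pos: [471.3, -439.3, 63.5]
orientation: [2.711, -1.084, 0.599]
ft_force: [-3.9, 4.0, 21.8]
width: 29.8
grasp_force: 31.9
inM [-7.4  0.1 63.5] [-0.    -0.435  0.001] q [-0.77  0.61  1.96  0.02  0.14  1.54]
[-5.53590819  0.18917118 21.80959028] [-0.18875097 -0.54385691  0.11514514]
```

```bash
python3 -m inch '[[[0,0,-1,0,0,0,20],[0,0,-1,0,0,0,40],[0,0,-1,0,0,0,50],[0,0,-1,0,0,0,55],[0,0,-1,0,0,0,55],[0,0,-20,0,0,0,55],[0,0,-50,0,0,0,55],[0,0,-90,0,0,0,55],[0,0,-130,0,0,0,60],[0,0,-130,0,0,0,60]]]'; python3 - <<'E'
from h import *
inM(NB)
C1={n:cam(n) for n in("top","scene")}; pickle.dump(C1,open('c1.pkl','wb'))
f=[]
for n,(x0,y0) in {"top":(375,190),"scene":(330,125)}.items():
    d=C1[n]; im=cv2.cvtColor(d["frame"],cv2.COLOR_RGB2BGR)[y0:y0+100,x0:x0+100]
    im=cv2.convertScaleAbs(cv2.resize(im,None,fx=4,fy=4,interpolation=cv2.INTER_CUBIC),alpha=1.8)
    cv2.imwrite("pics/b_%s.png"%n,im); f.append(im)
    g=im.astype(int); m=(g[...,1]-g[...,2]>25); print(n,"green",m.sum(), (np.array(np.nonzero(m)).mean(1)[::-1]/4+[x0,y0]) if m.any() else 0, "expect",proj(d,ap(NB,[0,0,-17.5])))
E
```

```text
t: 13.9
ee_pos: [430.2, -400.1, 182.4]
orientation: [2.712, -1.085, 0.597]
ft_force: [0.8, -0.4, 0.5]
width: 52.5
grasp_force: 0.0
inM [ -3.7  -0.  137.8] [ 0.    -0.032  0.001] q [-0.77  0.33  2.04  0.01  0.35  1.55]
top green 194 [418.04381443 235.70489691] expect [[432.45757655 240.55014344]]
scene green 3897 [368.53220426 184.81780857] expect [[379.46110833 179.12057112]]
```

```bash
python3 - <<'E'
from h import *
rel(tool(NA,(0,0,110)))
E
```

```text
t 14.00 shift [ -56.4 -160.8   -3.1] turn [ 0.179 -0.027 -0.406] w 52.4 F 0.0 [ 0.6 -0.4 -0.5]
```

```bash
python3 -m inch '[[[-56,-161,-3,0.179,-0.027,-0.406,70],[-56,-161,-3,0.179,-0.027,-0.406,70],[-56,-161,-3,0.179,-0.027,-0.406,70],[-56,-161,-3,0.179,-0.027,-0.406,70],[-56,-161,-3,0.179,-0.027,-0.406,70],[-56,-161,-3,0.179,-0.027,-0.406,70],[-56,-161,-3,0.179,-0.027,-0.406,70],[-56,-161,-3,0.179,-0.027,-0.406,70]]]'; python3 - <<'E'
from h import *
inM(NA); C0=pickle.load(open('cams.pkl','rb'))
C1={n:cam(n) for n in("top","scene")}; pickle.dump(C1,open('c1.pkl','wb'))
def blob(img,d,M,tag):
    q=proj(d,ap(M,box(-45,45,-62,62,0))); x0,y0=q.min(0).astype(int)-4; x1,y1=q.max(0).astype(int)+4
    p=img[y0:y1,x0:x1].astype(int); g=(p[...,1]-p[...,0]>12)&(p[...,1]-p[...,2]>5); s=(p.min(2)>(110 if tag[0]=='s' else 60))&(p.max(2)-p.min(2)<25)
    cc=lambda m:(np.array(np.nonzero(m))[::-1].mean(1)+[x0,y0]).round(1) if m.any() else None
    e=proj(d,ap(M,[[0,0,17.5],[0,0,-17.5]])).round(1)
    print(tag,"green",g.sum(),cc(g),"grey",s.sum(),cc(s),"expected sink top/base",e.tolist())
for n in("top","scene"):
    blob(C0[n]["frame"],C0[n],NA,n+" A0"); blob(C1[n]["frame"],C1[n],NB,n+" B1")
E
```

```text
t: 14.8
ee_pos: [502.7, -248.1, 157.5]
orientation: [2.981, -0.48, 0.604]
ft_force: [-0.6, 0.1, 0.9]
width: 61.5
grasp_force: 0.0
inM [-1.000e-01 -8.000e-01  1.092e+02] [ 0.     0.002 -0.001] q [-0.52  0.34  2.08  0.24  0.33  1.15]
top A0 green 64 [364.9 208.2] grey 1758 [361.2 214.8] expected sink top/base [[363.8, 215.5], [364.3, 211.7]]
top B1 green 33 [426.  241.1] grey 2276 [429.7 241.8] expected sink top/base [[431.9, 244.0], [432.5, 240.6]]
scene A0 green 265 [327.5 201.5] grey 667 [333.9 205.3] expected sink top/base [[335.1, 193.8], [331.1, 202.2]]
scene B1 green 189 [377.6 179.1] grey 405 [389.4 174.5] expected sink top/base [[382.6, 171.5], [379.5, 179.1]]
```

The board in bin B shows where expected, within about 2 px. Now I'll grip the other board.

```bash
python3 -m inch '[[[0,-1,45,0,0,0,70],[0,-1,80,0,0,0,70],[0,-1,98,0,0,0,70],[0,-1,104,0,0,0,70],[0,-1,106,0,0,0,70],[0,-1,106,0,0,0,70]]]'; python3 - <<'E'
from h import *
inM(NA)
E
```

```text
t: 15.5
ee_pos: [542.6, -259.3, 60.7]
orientation: [2.981, -0.478, 0.606]
ft_force: [0.3, -1.2, -0.1]
width: 61.8
grasp_force: 0.0
inM [0.1 1.  4. ] [ 0.001  0.001 -0.   ] q [-0.5   0.58  2.03  0.46  0.16  0.94]
```

```bash
python3 -m inch '[[[0,0,1,0,0,0,70],[0,0,2,0,0,0,70],[0,0,2,0,0,0,70]]]'; python3 -m inch '[[[0,0,0,0,0,0,45],[0,0,0,0,0,0,38],[0,0,0,0,0,0,36],[0,0,0,0,0,0,34],[0,0,0,0,0,0,20],[0,0,0,0,0,0,20],[0,0,0,0,0,0,20]]]';  python3 - <<'E'
from h import *
inM(NA)
E
```

```text
t: 15.8
ee_pos: [543.5, -259.4, 58.9]
orientation: [2.981, -0.477, 0.606]
ft_force: [0.0, 0.1, -0.2]
width: 61.3
grasp_force: 0.0
t: 16.5
ee_pos: [543.2, -259.7, 58.4]
orientation: [2.981, -0.477, 0.605]
ft_force: [-4.2, -4.2, 3.3]
width: 30.0
grasp_force: 30.1
inM [-0.1  0.8  1.5] [0.    0.001 0.   ] q [-0.5   0.58  2.03  0.47  0.16  0.94]
```

```bash
python3 -m inch '[[[2,0,-4.6,0,0,0,20],[4,0,-9.2,0,0,0,20],[8,0,-18.5,0,0,0,20],[12,0,-28,0,0,0,20],[16,0,-37,0,0,0,20],[23,0,-55,0,0,0,20],[39,0,-92,0,0,0,20],[55,0,-130,0,0,0,20],[55,0,-130,0,0,0,20]]]'; python3 - <<'E'
from h import *
s=status.get_obs(); print(s["t"],s["ee_pos"],s["width"],s["grasp_force"],s["ft_force"].round(1)); 
inM(MC)
rel(tool(MC,(-20,0,60),.35))
E
```

```text
t: 17.4
ee_pos: [546.0, -260.7, 205.6]
orientation: [2.976, -0.476, 0.618]
ft_force: [0.3, -0.1, -1.6]
width: 30.1
grasp_force: 30.0
17.4 [ 546.03190669 -260.73182405  205.63319683] 30.05208027436959 29.96474951505661 [ 0.3 -0.1 -1.6]
inM [   1.6 -249.6   88.2] [-0.303  0.195 -0.539] q [-0.5   0.31  1.97  0.16  0.46  1.26]
t 17.40 shift [-147.8 -202.7  -25.7] turn [ 0.204 -0.144 -0.583] w 30.1 F 30.0 [ 0.3 -0.1 -1.6]
```

```bash
python3 - <<'E'
from h import *
rel(tool(MC,(0,0,110),.35))
E
```

```text
t 17.40 shift [-136.1 -195.5  -77.8] turn [ 0.204 -0.144 -0.583] w 30.1 F 30.0 [ 0.3 -0.1 -1.6]
```

```bash
python3 -m inch '[[[-60,-20,-50,0,0,0,20],[-136,-196,-78,0.204,-0.144,-0.583,20],[-136,-196,-78,0.204,-0.144,-0.583,20],[-136,-196,-78,0.204,-0.144,-0.583,20],[-136,-196,-78,0.204,-0.144,-0.583,20],[-136,-196,-78,0.204,-0.144,-0.583,20],[-136,-196,-78,0.204,-0.144,-0.583,20],[-136,-196,-78,0.204,-0.144,-0.583,20],[-136,-196,-78,0.204,-0.144,-0.583,20],[-136,-196,-78,0.204,-0.144,-0.583,20],[-136,-196,-78,0.204,-0.144,-0.583,20]]]'; python3 - <<'E'
from h import *
inM(MC); rel(tool(MC,(-20,0,75),.35)); rel(tool(MC,(-20,0,37),.35)); s=status.get_obs()
H=np.eye(4); H[:3,:3]=Ro.from_rotvec(s["orientation"]).as_matrix(); H[:3,3]=s["ee_pos"]
f=[]
for n,(x0,y0,w,sc) in {"top":(205,140,100,4),"scene":(240,120,160,2.5)}.items():
    d=cam(n); im=cv2.cvtColor(d["frame"],cv2.COLOR_RGB2BGR)[y0:y0+int(480/sc),x0:x0+w]
    im=cv2.convertScaleAbs(cv2.resize(im,None,fx=sc,fy=sc,interpolation=cv2.INTER_CUBIC),alpha=1.4)
    for P in (box(-45,45,-60,60,19.0),):
        q=((proj(d,ap(H,P))-[x0,y0]+.5)*sc).astype(int); cv2.polylines(im,[q.reshape(-1,1,2)],True,(0,0,255),1,cv2.LINE_AA)
    q=((proj(d,ap(NB,box(-45,45,-60,60,-17.5)))-[x0,y0]+.5)*sc).astype(int); cv2.polylines(im,[q.reshape(-1,1,2)],True,(0,255,255),1,cv2.LINE_AA)
    f.append(im)
cv2.imwrite("pics/hand2.png",np.hstack(f))
E
```

```text
t: 18.5
ee_pos: [456.6, -25.4, 218.3]
orientation: [-3.039, -0.455, -0.386]
ft_force: [-0.4, 0.5, -0.9]
width: 29.8
grasp_force: 30.0
inM [ -4.1   1.7 107.7] [ 0.006  0.357 -0.005] q [-0.16  0.12  2.15  0.19  0.65  0.98]
t 18.50 shift [-3.5  1.9 36.2] turn [-0.006  0.007 -0.004] w 29.8 F 30.0 [-0.4  0.5 -0.9]
t 18.50 shift [ 9.8  2.1 71.8] turn [-0.006  0.007 -0.004] w 29.8 F 30.0 [-0.4  0.5 -0.9]
```

View pics/hand2.png

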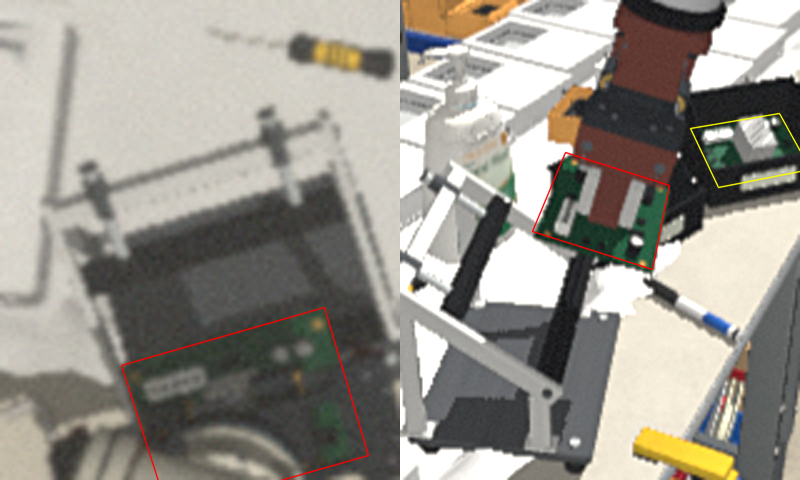

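The held board matches its predicted outline, and the finished board leans in bin B on the yellow outline. Now inserting.

```bash
python3 -m inch '[[[-3.5,2,36,-0.006,0.007,-0.004,20],[10,2,60,-0.006,0.007,-0.004,20],[10,2,72,-0.006,0.007,-0.004,20],[10,2,72,-0.006,0.007,-0.004,20],[10,2,72,-0.006,0.007,-0.004,20]]]'; python3 - <<'E'
from h import *
inM(MC); rel(tool(MC,(0,0,25.5),.35)); rel(tool(MC,(18.5,0,17),.35))
E
```

```text
t: 19.1
ee_pos: [483.2, -17.9, 151.4]
orientation: [-3.041, -0.463, -0.398]
ft_force: [0.3, 0.7, -1.8]
width: 30.2
grasp_force: 30.0
inM [-19.9   0.9  37.1] [0.001 0.351 0.002] q [-0.13  0.29  2.15  0.24  0.48  0.94]
t 19.10 shift [22.7  1.   4. ] turn [-0.001  0.001  0.002] w 30.2 F 30.0 [ 0.3  0.7 -1.8]
t 19.10 shift [43.   1.   5.7] turn [-0.001  0.001  0.002] w 30.2 F 30.0 [ 0.3  0.7 -1.8]
```

```bash
python3 - <<'E'
from h import *
for p in((-8,0,16),(5,0,16),(18.5,0,16.5)): rel(tool(MC,p,.35))
E
```

```text
t 19.10 shift [18.4  1.  15.7] turn [-0.001  0.001  0.002] w 30.2 F 30.0 [ 0.3  0.7 -1.8]
t 19.10 shift [30.6  1.  11.2] turn [-0.001  0.001  0.002] w 30.2 F 30.0 [ 0.3  0.7 -1.8]
t 19.10 shift [43.1  1.   6.1] turn [-0.001  0.001  0.002] w 30.2 F 30.0 [ 0.3  0.7 -1.8]
```

```bash
python3 -m inch '[[[6,1,8,0,0,0.002,20],[18,1,15.5,0,0,0.002,20],[18.4,1,15.7,0,0,0.002,20],[18.4,1,15.7,0,0,0.002,20],[24,1,13.6,0,0,0.002,20],[30.6,1,11.2,0,0,0.002,20],[30.6,1,11.2,0,0,0.002,20]]]'; python3 - <<'E'
from h import *
inM(MC); s=status.get_obs(); print(MC[:3,:3].T@s["ft_force"])
for p in((18.5,0,16.5),): rel(tool(MC,p,.35))
E
```

```text
t: 19.8
ee_pos: [515.1, -9.0, 148.7]
orientation: [-3.042, -0.461, -0.398]
ft_force: [-1.2, -2.2, -3.8]
width: 30.0
grasp_force: 30.0
inM [ 5.7  0.  15.9] [0.001 0.35  0.001] q [-0.1   0.33  2.09  0.22  0.49  0.99]
[-3.59565078 -1.72380807 -2.0688957 ]
t 19.80 shift [11.8  0.  -5. ] turn [-0.001  0.     0.001] w 30.0 F 30.0 [-1.2 -2.2 -3.8]
```

```bash
python3 -m inch '[[[4,0,-1.7,0,0,0,20],[8,0,-3.4,0,0,0,20],[12,0,-5,0,0,0,20],[12.5,0,-5,0,0,0,20],[12.5,0,-5,0,0,0,20]]]'; python3 - <<'E'
from h import *
inM(MC); s=status.get_obs(); print(MC[:3,:3].T@s["ft_force"],MC[:3,:3].T@s["moment"])
for th in(.25,.15,.07,0):
    c,q=np.cos(th),np.sin(th); rel(tool(MC,(54.5-45*c+21*q,0,-19.3+45*q+21*c),th))
E
```

```text
t: 20.3
ee_pos: [524.5, -5.7, 156.0]
orientation: [-3.041, -0.46, -0.396]
ft_force: [-3.2, 0.5, -8.6]
width: 29.6
grasp_force: 30.0
inM [18.1  0.3 16.2] [0.001 0.351 0.   ] q [-0.09  0.33  2.07  0.2   0.52  1.02]
[-7.27314055  1.45941753 -5.39433007] [0.15782015 1.15565352 0.15480836]
t 20.30 shift [-0.5  0.3  4.4] turn [-0.001  0.101  0.   ] w 29.6 F 30.0 [-3.2  0.5 -8.6]
t 20.30 shift [-1.9  0.3  9.2] turn [-0.001  0.201  0.   ] w 29.6 F 30.0 [-3.2  0.5 -8.6]
t 20.30 shift [-2.7  0.3 13.1] turn [-0.001  0.281  0.   ] w 29.6 F 30.0 [-3.2  0.5 -8.6]
t 20.30 shift [-3.1  0.3 16.5] turn [-0.001  0.351  0.   ] w 29.6 F 30.0 [-3.2  0.5 -8.6]
```

```bash
python3 -m inch '[[[-0.5,0.3,4.4,0,0.1,0,20],[-0.5,0.3,4.4,0,0.1,0,20],[-1.9,0.3,9.2,0,0.2,0,20],[-1.9,0.3,9.2,0,0.2,0,20],[-1.9,0.3,9.2,0,0.2,0,20],[-2.7,0.3,13.1,0,0.28,0,20],[-2.7,0.3,13.1,0,0.28,0,20],[-2.7,0.3,13.1,0,0.28,0,20],[-2.7,0.3,13.1,0,0.28,0,20]]]'; python3 - <<'E'
from h import *
inM(MC); s=status.get_obs(); print(MC[:3,:3].T@s["ft_force"],MC[:3,:3].T@s["moment"])
for p,th in(((10.5,0,2.2),.02),((9.5,0,1.5),0),((1,0,1.5),0)): rel(tool(MC,p,th))
E
```

```text
t: 21.2
ee_pos: [525.1, -5.8, 142.8]
orientation: [-2.919, -0.442, -0.808]
ft_force: [-7.4, -0.6, -2.6]
width: 29.8
grasp_force: 30.0
inM [10.9  0.1  5. ] [ 0.001  0.071 -0.   ] q [-0.16  0.34  2.23  1.26  0.24 -0.08]
[-7.46390066  1.57130152  2.023288  ] [0.63044278 1.46915783 0.33321559]
t 21.20 shift [-0.2  0.1  2.8] turn [-0.001  0.051 -0.   ] w 29.8 F 30.0 [-7.4 -0.6 -2.6]
t 21.20 shift [-1.2  0.1  3.6] turn [-0.001  0.071 -0.   ] w 29.8 F 30.0 [-7.4 -0.6 -2.6]
t 21.20 shift [-9.7  0.1  4.2] turn [-0.001  0.071 -0.   ] w 29.8 F 30.0 [-7.4 -0.6 -2.6]
```

```bash
python3 -m inch '[[[0,0,2.2,0,0.04,0,20],[-0.2,0,3,0,0.055,0,20],[-0.8,0,3.8,0,0.071,0,20],[-0.8,0,3.8,0,0.071,0,20],[-0.8,0,3.8,0,0.071,0,20]]]'; python3 - <<'E'
from h import *
inM(MC); s=status.get_obs(); print(MC[:3,:3].T@s["ft_force"],MC[:3,:3].T@s["moment"])
rel(tool(MC,(0,0,1.6),0))
E
```

```text
t: 21.7
ee_pos: [526.5, -5.6, 139.6]
orientation: [-2.88, -0.436, -0.909]
ft_force: [-11.4, -0.3, 3.4]
width: 30.0
grasp_force: 30.0
inM [10.2 -0.2  1.6] [ 0.    -0.     0.001] q [-0.18  0.37  2.26  1.73  0.27 -0.57]
[-7.07998696  3.10560442  9.09564057] [0.96107397 1.10591693 0.45227935]
t 21.70 shift [-10.2  -0.2  -0. ] turn [-0.    -0.     0.001] w 30.0 F 30.0 [-11.4  -0.3   3.4]
```

Forces and moments place the extra load at the upper edge in its groove rather than on the lip, so I'll lower the board down the slope.

```bash
python3 -m inch '[[[-2,0,-0.7,0,0,0,20],[-4,0,-0.7,0,0,0,20],[-6,0,-0.7,0,0,0,20],[-8,0,-0.7,0,0,0,20],[-9.5,0,-0.5,0,0,0,20],[-9.5,0,-0.5,0,0,0,20],[-9.5,0,-0.5,0,0,0,20]]]'; python3 - <<'E'
from h import *
inM(MC); s=status.get_obs(); print(MC[:3,:3].T@s["ft_force"],MC[:3,:3].T@s["moment"])
E
```

```text
t: 22.4
ee_pos: [521.2, -7.7, 135.5]
orientation: [-2.877, -0.436, -0.914]
ft_force: [1.9, 4.7, 4.1]
width: 29.6
grasp_force: 30.1
inM [ 3.2 -0.6  1.6] [ 0.001 -0.004  0.001] q [-0.19  0.37  2.28  1.8   0.28 -0.65]
[4.99509848 3.94415779 1.52348669] [ 1.16714324 -0.92582907  0.52563503]
```

Fx is now +5 N at x = 3.2, so the lower edge is bearing on something. I'll compare green and brightness profiles across both rails with the starting image to see the rail's travel.

```bash
cat > prof.py <<'E'
from h import *
C0=pickle.load(open('cams.pkl','rb'))
from scipy.ndimage import map_coordinates as mc
def prof(d,xs,ys,z):
    g=d["frame"].astype(float); G=g[...,1]-.5*(g[...,0]+g[...,2]); 
    P=np.array([[x,y,z] for x in xs for y in ys]); q=proj(d,ap(MC,P))[:,::-1].T
    r=lambda I:np.median(mc(I,q,order=1).reshape(len(xs),-1),1).round(0).astype(int)
    return r(G),r(g.mean(2))
D={n:cam(n) for n in("scene","top")}
for nm,xs,ys in(("low",np.arange(-56,-26,2.),np.r_[-52:-34:2,36:54:2]),("up",np.arange(28,72,2.),np.r_[-52:-34:2,36:54:2])):
    print(nm,xs.astype(int))
    for n in("scene",):
        for t,c in(("C0",C0),("now",D)):
            for side in(ys[ys<0],ys[ys>0]):
                a,b=prof(c[n],xs,side,-17.5); print(n,t,"y%+d"%side[0],"G",a,"I",b)
E
python3 prof.py
```

```text
low [-56 -54 -52 -50 -48 -46 -44 -42 -40 -38 -36 -34 -32 -30 -28]
scene C0 y-52 G [ 0  0  0 -1  1 -1 -2 -1  7 23 29 16  3  1  1] I [ 57  34  34  35  30  26  30  34  34  43  50  73 130 164 165]
scene C0 y+36 G [ 0  0  0  0  1 -1 -1  5 22 31 30 24 16  2 -1] I [35 35 36 33 25 29 33 34 43 50 51 52 41 27 24]
scene now y-52 G [ -9 -11 -12 -11 -11 -11 -12 -12 -12 -12 -12 -12 -12 -12 -12] I [52 50 49 49 49 50 49 49 48 49 49 49 49 49 49]
scene now y+36 G [-1 -1  0  0  0 -1 -1  2 11 15 15 13  8  1  0] I [28 26 25 23 20 19 21 23 28 28 28 32 28 25 26]
up [28 30 32 34 36 38 40 42 44 46 48 50 52 54 56 58 60 62 64 66 68 70]
scene C0 y-52 G [ 1  0  6 22 28 28 19  4 -1  0  0 -1  0  0 -1  0  1  1  1  1  2  2] I [142  92  42  41  53  58  47  35  32  33  32  34  36  36  35  33  53  93
 120 124 122 121]
scene C0 y+36 G [ 4  2  4 20 31 27  8 -1 -1 -1  0 -1 -1 -1  0  0  1  1  1  1  1  1] I [138 143 123  71  50  47  34  33  34  33  34  36  37  36  31  47 136 205
 204 202 202 201]
scene now y-52 G [ 0  0  9 23 29 30 22  8 -1  0  0  0  0  0 -1  0  1  0  1  1  1  1] I [123  84  42  42  49  50  45  34  31  34  31  32  33  35  33  29  42  87
 115 119 118 116]
scene now y+36 G [ 2  2  3 13 27 28 10 -1 -1 -1  0  0  0  0  0  0  0  0  0  1  1  1] I [133 135 127  82  49  46  38  33  32  30  31  35  36  34  28  44 131 197
 196 193 193 193]
```

The upper-rail edges coincide with the original clamped picture to about 0.5 mm, so the board is home. Next: relieve the load, release and retreat.

```bash
python3 -m inch '[[[1.5,0,0,0,0,0,20],[1.5,0,0,0,0,0,20],[1.5,0,0,0,0,0,45],[1.5,0,0,0,0,0,60],[1.5,0,0,0,0,0,70],[1.5,0,0,0,0,0,70],[1.5,0,-20,0,0,0,70],[1.5,0,-50,0,0,0,70],[1.5,0,-90,0,0,0,70],[1.5,0,-90,0,0,0,70]]]'; python3 prof.py | grep -v top; python3 - <<'E'
from h import *
inM(MC); rel(tool(MC,(-60,0,200),.4)); print(status.get_obs()["ee_pos"])
E
```

```text
t: 23.5
ee_pos: [470.3, -23.3, 210.3]
orientation: [-2.88, -0.436, -0.911]
ft_force: [-0.9, -0.0, -0.0]
width: 61.8
grasp_force: 0.0
low [-56 -54 -52 -50 -48 -46 -44 -42 -40 -38 -36 -34 -32 -30 -28]
scene C0 y-52 G [ 0  0  0 -1  1 -1 -2 -1  7 23 29 16  3  1  1] I [ 57  34  34  35  30  26  30  34  34  43  50  73 130 164 165]
scene C0 y+36 G [ 0  0  0  0  1 -1 -1  5 22 31 30 24 16  2 -1] I [35 35 36 33 25 29 33 34 43 50 51 52 41 27 24]
scene now y-52 G [ 0  0  0  0 -1 -1 -3 -1  6 23 29 18  4  1  1] I [ 54  33  32  34  29  25  30  32  31  41  48  62  93 110 111]
scene now y+36 G [-1  0  0  0  0 -1  0  3 12 15 15 13  7  1  0] I [20 20 23 23 19 20 22 23 27 28 30 29 28 28 26]
up [28 30 32 34 36 38 40 42 44 46 48 50 52 54 56 58 60 62 64 66 68 70]
scene C0 y-52 G [ 1  0  6 22 28 28 19  4 -1  0  0 -1  0  0 -1  0  1  1  1  1  2  2] I [142  92  42  41  53  58  47  35  32  33  32  34  36  36  35  33  53  93
 120 124 122 121]
scene C0 y+36 G [ 4  2  4 20 31 27  8 -1 -1 -1  0 -1 -1 -1  0  0  1  1  1  1  1  1] I [138 143 123  71  50  47  34  33  34  33  34  36  37  36  31  47 136 205
 204 202 202 201]
scene now y-52 G [ 0  0  7 23 28 28 16  3 -1 -1 -1 -1 -1 -1 -1  0  0  1  1  1  1  1] I [137  88  39  40  51  54  41  30  31  32  30  32  36  36  33  31  50  93
 115 118 117 117]
scene now y+36 G [ 4  3  3 19 29 26  8 -1 -1  0  0 -1 -1  0  0  0  0  1  1  1  1  1] I [133 135 122  69  48  47  35  30  31  31  33  35  36  34  31  45 131 198
 197 194 193 194]
inM [ 2.9 -0.6 92.7] [-0.001 -0.003  0.   ] q [-0.27  0.13  2.33  1.13  0.35 -0.02]
t 23.60 shift [ -62.6   -0.5 -107.5] turn [ 0.001 -0.403  0.   ] w 61.5 F 0.0 [-0.3  0.4 -0.5]
[471.05113328 -23.25101419 210.0079569 ]
```

```bash
python3 -c "
from workcell import ctrl; print(ctrl.close_job())"
```

```text
the job is handed in; nothing more can be done
None
```

I handed the job in at about 24 s. The finished board leans in bin B and the other board is clamped in both rails: the images match the start to about 0.5 mm. The hand-in returned no verdict.

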